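Clamp the glued card reader in the bar clamp

ROBOT

A 6-joint arm with a two-finger parallel gripper is mounted at the origin on the work surface; the furniture and walls round the work are solid. World frame = base frame: x ahead of the robot, y to its left, z up, the work surface at z = 0. Lengths are in m, angles in rad, forces in N, time in s.
With the tool pointing down it reaches from about 0.275 to 1 m from the base axis. Payload 8.4 kg.
Tool frame: the origin (TCP) lies midway between the tips of the shut fingers; the grasp point (between the pads) lies 19 mm behind it; z points along the fingers, y is the line along which they close (so a half turn about z gives the same grasp; the last joint's range is limited). The gripper opens to 85 mm and grips with 20 to 120 N. Pads are 22 mm wide; open, the fingers measure 114 mm over their backs; the gripper's body (76 mm by 85 mm) begins 54 mm behind the grasp point. The pads swing forward as they close: fully open they stand 13 mm farther back than shut.
Start: joints at [-1.191, 0.353, 1.633, -0, 1.155, -0.002], TCP at [0.233, -0.58, 0.231] pointing down, gripper open.
Joint ranges: [-2.63, 2.63], [-0.92, 2.1], [0.06, 2.66], [-1.3, 4.44], [0, 2.69], [-3.02, 3.02]. Speed limits (rad/s): [2.22, 2.22, 2.79, 3.14, 3.14, 3.14].

INTERFACE

Orientations are given as a rotation vector (axis times angle).
In Python, from station import robot, get_image, get_calibration gives the robot as it stands.
- The arm moves only by the shell command python3 -m crank 'ROWS' [OPENING]. ROWS is JSON, a list of rows, each a list of 6 numbers: the shift along the tool's x, y, z in cm, then the turn, a rotation vector about the tool's x, y, z in rad. In form: [[tx, ty, tz, wx, wy, wz], ...]. A call has exactly 5 rows; each row is the pose to reach, as a shift and turn from the pose commanded when the call began, along the tool's axes at that moment; what a row does not reach only later rows make up. A row lasts 1/10 s, in which the tool goes at most 50 mm and 8.59 degrees, less where a joint would pass 70% of its speed; a pose out of reach is approached as far as the arm can. A call with a gripper value outside its range is refused whole. OPENING is the closure in counts, from 0 (fully open) to 255 (shut), set as the call begins (- or left out, the last holds). The fingers move at their own pace and stop on an object; the grip force is fixed at half the most. Time passes only in rows, so rows that repeat a pose let the fingers close, or fill a call up. It gives the time, the measured TCP pose, the force and the opening at its end, in the units of the state.
- robot.sense(): the state, without advancing time (a new reading comes with each control period).
- get_image(name): name is "scene" or "top" or "wrist"; returns the picture (400x640x3 uint8, red, green, blue); there is no depth.
- get_calibration(name): a dict with "vfov" (degrees; the focal length in pixels is half the picture's height over the tangent of half this angle, whatever the lens; pixels are square), "cx", "cy" (the principal point, pixels), "T" (4x4, takes a point from camera to world coordinates). Camera axes: x right, y down, z forward; pixel columns grow to the right and rows downward; lengths in m; the calibration is good to about 2 mm. A picture is of the moment at which its call begins: read the wrist's pose just before it. get_calibration takes no time and is no camera call; for the wrist camera it gives the pose at the moment of the call.
- robot.job_done(): hands the job in, once; it reports no verdict.
The state is a dict: "clock": time; "joint_positions": joint angles; "qd": joint speeds; "effort": joint torques, N m; "ee_pos": TCP position; "eef_rot": TCP orientation; "wrist_force": force on the tool from outside, world axes, zero at the start; "ft_torque": the same for the moment, N m; "finger_gap": finger opening in m.
Only numpy, scipy, OpenCV 4.12 (cv2) and the standard library are available. Lean on these libraries where they do the work, as an engineer would, in place of code of your own. Each camera call takes 0.05 s, during which the arm holds its last target. There are 200 camera calls.

TASK

The pocket card reader on the cork bed of the small upright bar clamp has just been glued and must be clamped. Without using the handle yet, slide the clamp's red jaw gently down its bar, pressing on the two grey ears beside the bar, until the foot meets the reader and the jaw tilts and bites on the bar; stop pressing as soon as it bites, and let go: it must stay pressed on the reader by itself. Then turn the black wing handle clockwise about half a turn (seen from above), so that the reader is held firmly but not crushed, and let go, leaving the reader where it lies and everything else on the counter alone.

Things in the scene. Friction and masses are not known exactly. Their poses are not given: they have to be found in the camera images.
- clamp: Small upright bar clamp screwed to the counter: blue base plate 165 x 64 x 12 mm, cork bed 60 x 84 mm whose top is 18 mm above the counter, and an upright steel bar 22 x 8 mm whose top is 155 mm above the counter. Origin on the counter surface, straight under the screw; +x points along the base to the bar, whose centre is 80 mm away; z up.
- jaw_slide (a joint): How far the red jaw has been slid down the bar, in m (0 = top of its travel, 0.065 = bottom). It stays where it is left; stiff sliding friction, about 3 N of downward push moves it. With the handle unturned the foot meets the reader near 0.048; the jaw bites 1 to 7 mm lower, depending on its play on the bar, and this must be found by feel.
- jaw_tilt (a joint): How far the jaw has rocked on the bar, in rad: 0 = square, grows as the foot end is forced up relative to the bar end. At some value from 0.02 to 0.08, which differs with the hidden play of the jaw, its edges bite on the bar: the foot can then no longer push the jaw up, and pushing it further down is stiff. It grows by about 0.02 more as the screw is tightened.
- ear_a (a point): Middle of the ribbed flat top of one of the two grey ears that carry the jaw: blocks 26 mm along the clamp's x, 22 mm along its y (from 17.5 to 39.5 mm from the bar's middle), one on either side of the bar; the red jaw rocks on a pin between them. This one is on the clamp's +y side, the point 28.5 mm from the bar's middle. The bar rises up to 60 mm above the ears.
- ear_b (a point): The same on the other ear, on the clamp's -y side. The push down on the ears: about 3 N slides the jaw; about 5 N from where the foot touches and while the jaw rocks; at 8 to 9 N the jaw has bitten and the push then rises by some 8 N per mm; over 14 N already press too hard on the reader. Let go at 9 to 11 N: the jaw stays bitten, with about 8 N on the reader.
- handle (a joint): Turn of the screw handle in rad, 0 at the start, growing clockwise seen from above, 0 to 8. It moves freely with about 0.1 N m of friction and stays where it is left. Each rad drives the foot and the handle down 1.5 mm and, once the jaw has bitten, adds about 8 N on the reader (half a turn: about 25 N).
- handle_grip (a point): Centre of the black wing handle, on the screw axis: a flat upright wing 46 mm long, 14 mm thick, 32 mm high (16 mm above and below this point). Its x axis lies along the length of the wing, y across its thickness, z up along the screw; it turns with the handle. It rises and sinks with the jaw and the screw.
- foot_face (a point): Centre of the lower face of the round black rubber foot, 22 mm in diameter, on the lower end of the screw (it swivels, so it does not turn with the handle).
- foot: The rubber foot itself, spring-backed at 9 N per mm. Its origin lies on the screw axis 50 mm above its lower face.
- reader: Pocket card reader, black with a blue keypad, 66 x 26 x 9 mm, 60 g, lying loose on the cork bed under the foot. Origin at the centre of its underside, x along its length.
- bottle: White plastic bottle with a blue cap, 35 mm in diameter, 88 mm high, a bystander. Origin at the centre of its underside.
- tape: Roll of blue tape lying flat, 72 mm in diameter, 19 mm high, a bystander. Origin at the centre of its underside.
- coffee_mug: Orange mug, 81 mm in diameter, 101 mm high, a bystander. Origin at the centre of its underside.
Not all that is in view belongs to the job. Of the things shaped like the reader, the black one is meant.

How it is judged:
On the way, in this order (a step that is already met when the one before it is completed fails the run):
1. the jaw has been slid down until it has tilted and bitten on the bar: let go by the robot, it keeps its foot on the reader with at least 4 N by itself, the handle not yet turned (contact force between foot and reader above 4 N and value of joint jaw_tilt above 0.015 rad and value of joint handle below 0.35 rad and contact force between the fingers and anything else below 0.5 N), for 0.2 s.
2. the handle is turned clockwise until the foot presses on the reader with at least 15 N (contact force between foot and reader above 15 N and value of joint handle above 1 rad), for 0.2 s.
At the end, for the whole second after the job is handed in: The reader lies still on the bed under the foot (its middle within 22 mm of the foot's axis), the jaw is tilted and bitten on the bar, the handle has been turned clockwise by more than 1 rad, and the foot holds the reader with 15 to 45 N by itself (all of step 2 and contact force between foot and reader below 45 N and value of joint jaw_tilt above 0.015 rad and horizontal distance between foot_face and reader below 0.022 m and linear speed of reader below 0.01 m/s); the robot touches nothing.
It fails at once if the jaw is rammed down: more than 11 N on the reader before the handle is turned (contact force between foot and reader above 11 N and value of joint handle below 0.03 rad).
It fails at once if the reader is crushed: more than 55 N from the foot (contact force between foot and reader above 55 N).
It fails at once if the reader is shifted by more than 10 mm (distance of reader from where it was at the start of the episode above 0.01 m).
It fails at once if the bottle, the roll of tape or the mug is moved by more than 20 mm (distance of any of bottle, tape, coffee_mug from where it was at the start of the episode above 0.02 m).
It also fails if it takes over 67 s, if anything falls off the work surface, if the arm or the gripper's body presses on something with over 40 N, if the wrist force passes 120 N, or if a joint passes its speed limit or range.

## Working session

There is one attempt and no reset: what is moved stays moved. The work goes in short steps, Python scripts to look and compute and a shell command to move; the robot and the scene stay as the last step left them, time stands still between calls to the robot, and variables do not carry over. Pictures are saved under pics/ and viewed, on a budget of 10 in all, crops included, one or two more only if the job needs it, and the job is handed in when it is done.

```bash
mkdir -p pics; ls
python3 - <<'E'
from station import robot,get_image,get_calibration
import cv2,numpy as np
np.set_printoptions(precision=4,suppress=True)
print(robot.sense())
for n in("scene","top"):
    im=get_image(n); cv2.imwrite(f"pics/{n}0.png",im[:,:,::-1]); print(n,get_calibration(n))
E
```

```text
pics
{'clock': 0.0, 'joint_positions': array([-1.1914,  0.3537,  1.6341,  0.    ,  1.1552, -0.0024]), 'qd': array([-0.0009,  0.001 , -0.0003, -0.001 ,  0.0004,  0.0001]), 'effort': array([  0.0028, -60.5242, -34.2066,   0.0001,   0.0094,  -0.    ]), 'ee_pos': array([ 0.2327, -0.5796,  0.2306]), 'eef_rot': array([-3.0832, -0.5958,  0.0003]), 'wrist_force': array([ 0.2147,  0.4551, -0.3403]), 'ft_torque': array([0.0402, 0.0211, 0.0504]), 'finger_gap': 0.08574188431876009}
scene {'vfov': 49.70137401221011, 'cx': 316.51548666672113, 'cy': 197.28498604500695, 'T': array([[ 0.7736, -0.3047,  0.5556, -0.1236],
       [-0.6335, -0.3915,  0.6674, -0.5726],
       [ 0.0141, -0.8683, -0.4959,  0.6181],
       [ 0.    ,  0.    ,  0.    ,  1.    ]])}
top {'vfov': 45.89116513786708, 'cx': 323.24783976360027, 'cy': 192.58231844723954, 'T': array([[ 0.0271, -0.996 ,  0.0854,  0.3037],
       [-0.9996, -0.0262,  0.0119,  0.0261],
       [-0.0096, -0.0856, -0.9963,  1.2208],
       [ 0.    ,  0.    ,  0.    ,  1.    ]])}
```

View pics/scene0.png

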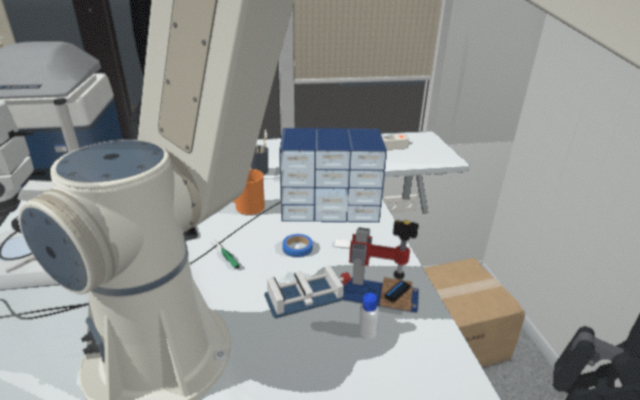

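View pics/top0.png

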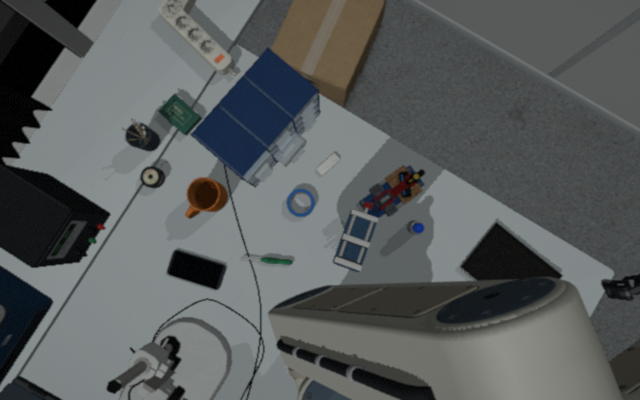

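The scene view shows the clamp: red jaw at (378,250), bar at (361,255), wing handle at (405,229), black reader at (398,291), bottle at (369,316). The top view shows the clamp at (395,190), bottle at (417,228), tape at (301,202) and mug at (207,195). 

Things that could be taken for the reader:
- black one on the cork, scene (398,291)
- white one, top (328,162)
- black phone, top (197,268)
- dark pad, top (510,255)

I choose the black one on the cork and check it in a close crop.

Run:
```python
import cv2,numpy as np
a=cv2.imread("pics/scene0.png")[205:345,320:440]; b=cv2.imread("pics/top0.png")[150:250,340:440]
a=cv2.resize(a,(480,560),interpolation=cv2.INTER_CUBIC)[:, :400]; b=cv2.resize(b,(400,400),interpolation=cv2.INTER_CUBIC)
b=cv2.copyMakeBorder(b,0,160,0,0,cv2.BORDER_CONSTANT)
cv2.imwrite("pics/crop0.png",np.hstack([a,b]))
```

```text
(no output)
```

View pics/crop0.png

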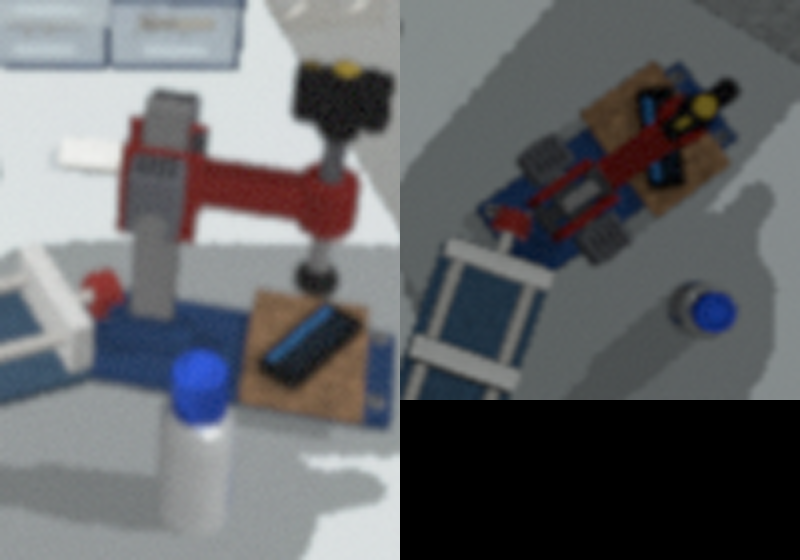

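The crop confirms the choice: a black reader with a blue keypad on the cork, under the foot. Key pixels, top view: yellow wing cap (416,176), ears (376,189) and (391,210), bar top (386,199). Scene view: wing cap (407,222), bar top (364,230), near ear (359,246).

```bash
cat > h.py <<'E'
import numpy as np, cv2
from scipy.spatial.transform import Rotation as R
from station import robot,get_image,get_calibration
np.set_printoptions(precision=4,suppress=True)
def ray(c,u,v):
    f=200/np.tan(np.radians(c["vfov"])/2); T=np.array(c["T"])
    d=T[:3,:3]@np.array([(u-c["cx"])/f,(v-c["cy"])/f,1]); return T[:3,3],d/np.linalg.norm(d)
def plane(c,u,v,z):
    o,d=ray(c,u,v); return o+d*(z-o[2])/d[2]
def tri(r1,r2):
    A=[];b=[]
    for o,d in(r1,r2):
        P=np.eye(3)-np.outer(d,d); A.append(P); b.append(P@o)
    p=np.linalg.solve(sum(A),sum(b)); return p,[float(np.linalg.norm(P@p-bb)) for P,bb in zip(A,b)]
def proj(c,p):
    f=200/np.tan(np.radians(c["vfov"])/2); T=np.array(c["T"]); q=T[:3,:3].T@(np.array(p)-T[:3,3]); return q[0]/q[2]*f+c["cx"],q[1]/q[2]*f+c["cy"]
def goto(p,yaw_or_R):
    """shift (cm) and rotvec in tool axes from present measured pose to world pose"""
    s=robot.sense(); Rc=R.from_rotvec(s["eef_rot"]); 
    return Rc.inv().apply(np.array(p)-s["ee_pos"])*100,(Rc.inv()*yaw_or_R).as_rotvec()
E
python3 - <<'E'
from h import *
S,T=get_calibration("scene"),get_calibration("top")
for n,a,b in(("wing",(406.8,222),(416.3,176.2)),("bar",(363.7,230),(386.2,199.2)),("nearear",(358.7,246.2),(390.8,210)),("bottlecap",(370,297),(418,228))):
    print(n,tri(ray(S,*a),ray(T,*b)))
for n,b in(("earA?",(376.3,189.3)),("earB?",(390.8,210))): print(n,plane(T,*b,.13))
E
```

```text
wing (array([ 0.4336, -0.165 ,  0.1863]), [0.00032901494870497203, 0.00032901494870514545])
bar (array([ 0.3841, -0.104 ,  0.1567]), [0.0006702699094377847, 0.0006702699094378857])
nearear (array([ 0.3607, -0.117 ,  0.1367]), [0.0001558943013144067, 0.0001558943013144267])
bottlecap (array([ 0.3222, -0.1896,  0.0847]), [0.0003985849857846039, 0.00039858498578453116])
earA? [ 0.408  -0.0835  0.13  ]
earB? [ 0.3609 -0.1177  0.13  ]
```

Run:
```python
from h import *
S=get_calibration("scene")
w=np.array([0.4336,-0.165]);b=np.array([0.3841,-0.104])
for z in(.03,.04,.05,.06,.07,.08): print(z,proj(S,[*w,z]))
ax=b-w; yaw=np.arctan2(ax[1],ax[0]); print("yaw",np.degrees(yaw))
s=robot.sense();Rc=R.from_rotvec(s["eef_rot"]); print(Rc.as_matrix())
C=np.array(get_calibration("wrist")["T"]); print("cam in tool",Rc.inv().apply(C[:3,3]-s["ee_pos"]),Rc.inv().as_matrix()@C[:3,:3])
for k in(1,-1):
    y=k*np.array([-np.sin(yaw),np.cos(yaw),0]); z=np.array([0,0,-1.]); x=np.cross(y,z)
    Rt=R.from_matrix(np.stack([x,y,z],1)); print(k,Rt.as_matrix().round(3).tolist(),goto([.384,-.102,.26],Rt))
```

```text
0.03 (np.float64(397.85616416120985), np.float64(286.91614223181307))
0.04 (np.float64(398.3910524454762), np.float64(283.10978633027236))
0.05 (np.float64(398.93208546760366), np.float64(279.25970343019947))
0.06 (np.float64(399.4793697244145), np.float64(275.3651356821139))
0.07 (np.float64(400.03301418801465), np.float64(271.425307621998))
0.08 (np.float64(400.5931303781291), np.float64(267.4394256565425))
yaw 129.05848020624722
[[ 0.928   0.3726 -0.0005]
 [ 0.3726 -0.928   0.0012]
 [-0.     -0.0013 -1.    ]]
cam in tool [ 0.0823 -0.0002 -0.143 ] [[-0.0001 -0.9482 -0.3176]
 [ 1.      0.0002 -0.0009]
 [ 0.0009 -0.3176  0.9482]]
1 [[0.63, -0.777, 0.0], [-0.777, -0.63, -0.0], [0.0, 0.0, -1.0]] (array([ 31.8347, -38.6867,  -2.8878]), array([-0.0011,  0.0008,  1.2709]))
-1 [[-0.63, 0.777, 0.0], [0.777, 0.63, 0.0], [0.0, 0.0, -1.0]] (array([ 31.8347, -38.6867,  -2.8878]), array([-0.0009, -0.0012, -1.8707]))
```

```bash
python3 -m crank '[[2.1,-2.6,-0.6,0,0,-0.12],[4.2,-5.2,-1.2,0,0,-0.25],[6.4,-7.8,-1.8,0,0,-0.38],[8.5,-10.4,-2.4,0,0,-0.51],[10.6,-12.9,-3,0,0,-0.64]]' 80
python3 - <<'E'
from h import *
Rt=R.from_matrix([[-.63,.777,0],[.777,.63,0],[0,0,-1]])
print(goto([.384,-.102,.26],Rt),robot.sense()["joint_positions"])
E
```

```text
clock: 0.6
ee_pos: [0.2832, -0.4193, 0.2612]
eef_rot: [-2.736, -1.543, -0.0]
wrist_force: [0.6, 1.3, 1.3]
finger_gap: 0.0583
(array([32.3653, -7.7911,  0.1324]), array([-0.0003, -0.0007, -1.2252])) [-0.9798  0.1368  1.8492  0.0001  1.1563 -0.4359]
```

```bash
python3 -m crank '[[3.2,-0.8,0,0,0,-0.12],[6.5,-1.6,0,0,0,-0.25],[9.7,-2.4,0,0,0,-0.37],[13,-3.1,0,0,0,-0.5],[16.2,-3.9,0,0,0,-0.62]]' 120
python3 - <<'E'
from h import *
Rt=R.from_matrix([[-.63,.777,0],[.777,.63,0],[0,0,-1]])
print(goto([.384,-.102,.26],Rt),robot.sense()["joint_positions"])
E
```

```text
clock: 1.1
ee_pos: [0.3345, -0.2608, 0.2611]
eef_rot: [-2.135, -2.304, -0.0]
wrist_force: [0.6, -0.3, -0.4]
finger_gap: 0.0451
(array([15.4617,  6.1395,  0.116 ]), array([-0.    , -0.0002, -0.6053])) [-0.6659 -0.0022  2.0007  0.0001  1.1433 -0.742 ]
```

```bash
python3 -m crank '[[3.2,1.2,0,0,0,-0.12],[6.5,2.5,0,0,0,-0.25],[9.7,3.7,0,0,0,-0.37],[13,4.9,0,0,0,-0.5],[15.4,6.1,0,0,0,-0.61]]' 120
python3 - <<'E'
from h import *
print(robot.sense())
c=get_calibration("wrist");im=get_image("wrist")[:,:,::-1]
np.save("w1.npy",np.array([c["vfov"],c["cx"],c["cy"],*np.array(c["T"]).ravel()]));cv2.imwrite("pics/w1.png",im)
E
```

```text
clock: 1.6
ee_pos: [0.3841, -0.1025, 0.2611]
eef_rot: [-1.344, -2.839, -0.0]
wrist_force: [0.4, -1.1, 0.3]
finger_gap: 0.045
{'clock': 1.6, 'joint_positions': array([-0.2647, -0.0497,  2.0466,  0.0003,  1.1451, -0.9515]), 'qd': array([ 0.6623,  0.0581, -0.0561, -0.0069, -0.0114, -0.4235]), 'effort': array([ -4.7397, -31.5775, -32.9854,   0.1259,   0.1968,   0.7187]), 'ee_pos': array([ 0.3841, -0.1025,  0.2611]), 'eef_rot': array([-1.3438, -2.8392, -0.0003]), 'wrist_force': array([ 0.3842, -1.0615,  0.3379]), 'ft_torque': array([-0.0284,  0.0094, -0.0073]), 'finger_gap': 0.04497871823522813}
```

View pics/w1.png

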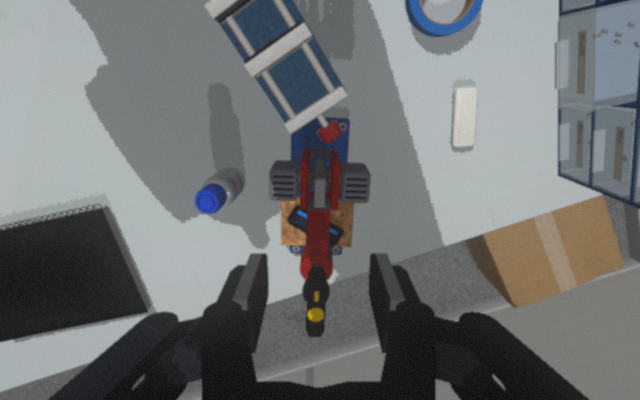

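The wrist view shows the ears at about (285,180) and (355,181), the bar top at (319,183), and the wing cap at (315,315) with the wing running along the clamp's x. The tips point at the handle, which is below the clamp in the view. Next I triangulate.

Run:
```python
from h import *
v=np.load("w1.npy");W=dict(vfov=v[0],cx=v[1],cy=v[2],T=v[3:].reshape(4,4));T=get_calibration("top");S=get_calibration("scene")
for n,a,b in(("earA",(285,180),(390.8,210)),("earB",(355,181),(376.3,189.3)),("bar",(319,183),(386.2,199.2)),("wing",(315.5,315),(416.3,176.2))):
    print(n,tri(ray(W,*a),ray(T,*b)),plane(W,*a,.137))
print("ear A S", tri(ray(W,285,180),ray(S,358.7,246.2)),"bar S",tri(ray(W,319,183),ray(S,363.7,230)),"wing S",tri(ray(W,315.5,315),ray(S,406.8,222)))
im=cv2.imread("pics/w1.png"); cv2.imwrite("pics/w1c.png",cv2.resize(im[140:345,255:385],None,fx=2.9,fy=2.9,interpolation=cv2.INTER_CUBIC))
s=robot.sense();print(s["ee_pos"],s["wrist_force"])
```

```text
earA (array([ 0.3623, -0.12  ,  0.1115]), [0.0004397382581017749, 0.0004397382581017748]) [ 0.3601 -0.1128  0.137 ]
earB (array([ 0.4107, -0.0848,  0.1056]), [0.00120120356683053, 0.001201203566830515]) [ 0.4028 -0.0789  0.137 ]
bar (array([ 0.3902, -0.1107,  0.086 ]), [0.001940875835495871, 0.0019408758354958597]) [ 0.3821 -0.098   0.137 ]
wing (array([ 0.4338, -0.1651,  0.1871]), [2.2068401701536522e-05, 2.2068401701690445e-05]) [ 0.4571 -0.1942  0.137 ]
ear A S (array([ 0.3615, -0.1145,  0.1346]), [0.0014497851126366865, 0.001449785112636756]) bar S (array([ 0.3838, -0.0981,  0.1521]), [0.005469704659972675, 0.005469704659972699]) wing S (array([ 0.4336, -0.165 ,  0.1866]), [0.000442012314824336, 0.0004420123148243306])
[ 0.3854 -0.1004  0.2612] [ 0.7055 -0.2168 -0.5953]
```

View pics/w1c.png

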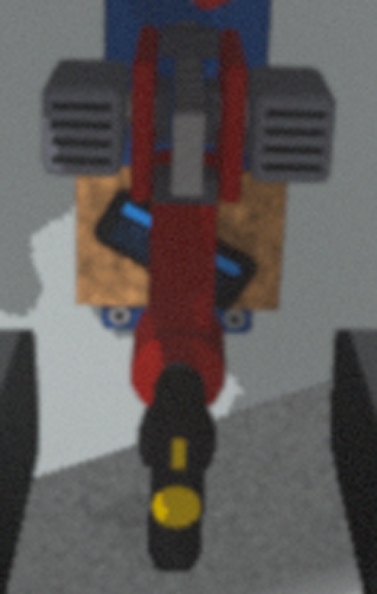

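The crop gives better centres: ribbed ear tops at full-image (283.3,187.2) and (356.4,190), bar top (319.8,192.4), wing cap (315.5,315).

Run:
```python
from h import *
v=np.load("w1.npy");W=dict(vfov=v[0],cx=v[1],cy=v[2],T=v[3:].reshape(4,4));T=get_calibration("top");S=get_calibration("scene")
A,B,b=(283.3,187.2),(356.4,190),(319.8,192.4)
for n,a,t in(("earA",A,(390.8,210)),("earB",B,(376.3,189.3)),("bar",b,(386.2,199.2))): print(n,tri(ray(W,*a),ray(T,*t)))
print("A S",tri(ray(W,*A),ray(S,358.7,246.2)),"bar S",tri(ray(W,*b),ray(S,363.7,230)))
for z in(.13,.135,.14):
    p,q=plane(W,*A,z),plane(W,*B,z); print(z,p,q,np.linalg.norm(p-q),(p+q)/2,np.degrees(np.arctan2(*(p-q)[1::-1])))
print("bar155",plane(W,*b,.155))
w=np.array([.4337,-.165]);bb=plane(W,*b,.155)[:2];print(np.linalg.norm(bb-w),np.degrees(np.arctan2(*(bb-w)[::-1])))
```

```text
earA (array([ 0.3606, -0.115 ,  0.1491]), [0.0007484173853764907, 0.0007484173853763861])
earB (array([ 0.4066, -0.0823,  0.144 ]), [0.00025807001269483683, 0.0002580700126949004])
bar (array([ 0.3862, -0.1045,  0.1379]), [0.001697780766709854, 0.0016977807667098717])
A S (array([ 0.3618, -0.1176,  0.137 ]), [0.001121091100149925, 0.0011210911001498746]) bar S (array([ 0.3858, -0.1007,  0.1537]), [0.0020245245906380534, 0.0020245245906380144])
0.13 [ 0.3635 -0.1204  0.13  ] [ 0.4104 -0.0849  0.13  ] 0.05887821882725118 [ 0.387  -0.1027  0.13  ] -142.95348129371826
0.135 [ 0.3629 -0.1189  0.135 ] [ 0.409  -0.0841  0.135 ] 0.05780434042486176 [ 0.386  -0.1015  0.135 ] -142.95348129371828
0.14 [ 0.3623 -0.1174  0.14  ] [ 0.4076 -0.0832  0.14  ] 0.05673046202247228 [ 0.385  -0.1003  0.14  ] -142.95348129371828
bar155 [ 0.3838 -0.0991  0.155 ]
0.08260925272294878 127.13977058486661
```

```bash
python3 -m crank '[[0,0,2.2,0,0,0.026],[0,0,4.4,0,0,0.026],[0,0,6.6,0,0,0.026],[0,0,8.8,0,0,0.026],[0,0,11,0,0,0.026]]' 120
cat > rd.py <<'E'
from h import *
F=[];Q=[]
for i in range(5):
    s=robot.sense();F.append(s["wrist_force"]);Q.append(s["ft_torque"])
    if i<4: im=get_image("wrist")
F=np.array(F);print("t",s["clock"],"tcp",s["ee_pos"],"F",F.mean(0),"Fz",F[:,2],"M",np.mean(Q,0),"gap",s["finger_gap"])
cv2.imwrite("pics/last.png",im[:,:,::-1])
E
python3 rd.py
```

```text
clock: 2.15
ee_pos: [0.3841, -0.1043, 0.1504]
eef_rot: [-1.389, -2.818, 0.0]
wrist_force: [0.4, 0.7, 0.3]
finger_gap: 0.0449
t 2.35 tcp [ 0.3841 -0.1043  0.1514] F [-0.4107  0.2124 -0.3508] Fz [ 0.2838 -2.4616  0.8139 -0.6553  0.265 ] M [0.0005 0.0097 0.0005] gap 0.045321179574695857
```

```bash
python3 -m crank '[[0.1,0.3,0.2,0,0,0],[0.1,0.3,0.4,0,0,0],[0.1,0.3,0.4,0,0,0],[0.1,0.3,0.4,0,0,0],[0.1,0.3,0.4,0,0,0]]'; python3 rd.py
python3 - <<'E'
import cv2
im=cv2.imread("pics/last.png");cv2.imwrite("pics/w2.png",im[150:400,150:490])
E
```

```text
clock: 2.85
ee_pos: [0.3862, -0.1017, 0.1475]
eef_rot: [1.389, 2.818, 0.0]
wrist_force: [0.3, -0.1, -0.0]
finger_gap: 0.0448
t 3.05 tcp [ 0.3862 -0.1017  0.1474] F [0.0774 0.2745 0.0341] Fz [-0.0425  0.0296  0.648  -0.2727 -0.1919] M [-0.0165 -0.0023  0.0144] gap 0.044909053814760104
```

View pics/w2.png

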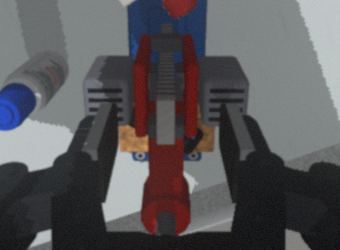

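The fingertips sit symmetrically over the two ears, with the bar between them at crop (165,95). I go down now, feeling for contact.

```bash
python3 -m crank '[[0,0,0.2,0,0,0],[0,0,0.4,0,0,0],[0,0,0.6,0,0,0],[0,0,0.8,0,0,0],[0,0,0.9,0,0,0]]'; python3 rd.py;  python3 -m crank '[[0,0,0.1,0,0,0],[0,0,0.2,0,0,0],[0,0,0.3,0,0,0],[0,0,0.4,0,0,0],[0,0,0.5,0,0,0]]'; python3 rd.py
```

```text
clock: 3.55
ee_pos: [0.386, -0.1016, 0.138]
eef_rot: [-1.389, -2.818, 0.0]
wrist_force: [0.1, -0.0, 0.1]
finger_gap: 0.0451
t 3.75 tcp [ 0.3861 -0.1017  0.1383] F [ 0.1567  0.1559 -0.2561] Fz [ 0.1376 -0.5151  0.3107 -0.9518 -0.2616] M [ 0.0049 -0.0066 -0.0015] gap 0.04531245837328945
clock: 4.25
ee_pos: [0.3862, -0.1017, 0.1333]
eef_rot: [1.389, 2.818, 0.0]
wrist_force: [-0.6, -0.3, 2.0]
finger_gap: 0.0453
t 4.45 tcp [ 0.3861 -0.1017  0.1332] F [-0.2527 -0.2699  0.4083] Fz [ 1.9956  0.5811 -0.1348 -0.0449 -0.3554] M [ 0.0119  0.0186 -0.0231] gap 0.045535243333658236
```

```bash
python3 -m crank '[[0,0,0.1,0,0,0],[0,0,0.2,0,0,0],[0,0,0.3,0,0,0],[0,0,0.4,0,0,0],[0,0,0.5,0,0,0]]'; python3 rd.py;  python3 -m crank '[[0,0,0.1,0,0,0],[0,0,0.2,0,0,0],[0,0,0.3,0,0,0],[0,0,0.4,0,0,0],[0,0,0.5,0,0,0]]'; python3 rd.py
```

```text
clock: 4.95
ee_pos: [0.3861, -0.1017, 0.1282]
eef_rot: [-1.389, -2.818, -0.0]
wrist_force: [-0.4, 0.3, 2.3]
finger_gap: 0.0453
t 5.15 tcp [ 0.3861 -0.1017  0.1282] F [-0.1372 -0.0465  0.8161] Fz [ 2.2936  1.2983  0.2379 -0.0682  0.3188] M [0.0253 0.0385 0.0199] gap 0.045327531888513656
clock: 5.65
ee_pos: [0.3862, -0.1017, 0.1232]
eef_rot: [1.389, 2.818, 0.0]
wrist_force: [-0.5, 1.2, 2.7]
finger_gap: 0.0453
t 5.85 tcp [ 0.386  -0.1017  0.1231] F [-0.2453 -0.0195  0.6854] Fz [ 2.7236  0.6006  0.0407  0.1656 -0.1037] M [ 0.0121 -0.0047  0.0041] gap 0.04517361091320941
```

```bash
python3 -m crank '[[0,0,0.1,0,0,0],[0,0,0.2,0,0,0],[0,0,0.3,0,0,0],[0,0,0.4,0,0,0],[0,0,0.5,0,0,0]]';  python3 -m crank '[[0,0,0.1,0,0,0],[0,0,0.2,0,0,0],[0,0,0.3,0,0,0],[0,0,0.4,0,0,0],[0,0,0.5,0,0,0]]'; python3 -m crank '[[0,0,0.1,0,0,0],[0,0,0.2,0,0,0],[0,0,0.3,0,0,0],[0,0,0.4,0,0,0],[0,0,0.5,0,0,0]]'; python3 rd.py
python3 - <<'E'
from h import *
im=get_image("scene")[:,:,::-1]; cv2.imwrite("pics/s3.png",cv2.resize(im[195:325,330:430],None,fx=4,fy=4,interpolation=cv2.INTER_CUBIC))
E
```

```text
clock: 6.35
ee_pos: [0.3861, -0.1017, 0.1182]
eef_rot: [-1.389, -2.818, 0.0]
wrist_force: [-1.2, 0.2, 2.5]
finger_gap: 0.0453
clock: 6.85
ee_pos: [0.3861, -0.1017, 0.1132]
eef_rot: [-1.389, -2.818, 0.0]
wrist_force: [-0.8, 0.3, 2.5]
finger_gap: 0.0455
clock: 7.35
ee_pos: [0.3861, -0.1017, 0.1082]
eef_rot: [-1.389, -2.818, 0.0]
wrist_force: [-1.7, 0.2, 2.7]
finger_gap: 0.0451
t 7.55 tcp [ 0.3863 -0.1017  0.1082] F [-0.1997 -0.0214  0.4636] Fz [ 2.7271 -0.6709 -0.0284 -0.3044  0.5945] M [0.026  0.0496 0.0059] gap 0.04548834328863306
```

View pics/s3.png

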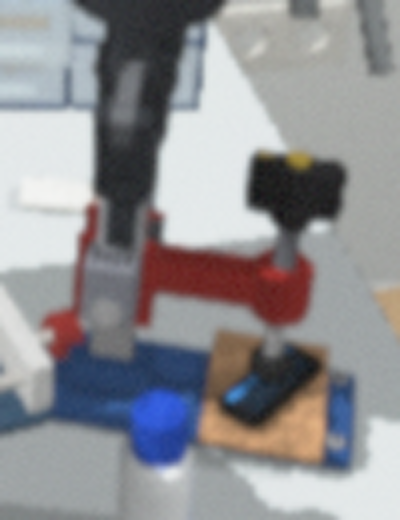

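The foot, at crop (270,360), is now just above the reader, and everything stands straight. From here I use smaller steps.

```bash
for i in 1 2 ; do python3 -m crank '[[0,0,0.04,0,0,0],[0,0,0.08,0,0,0],[0,0,0.12,0,0,0],[0,0,0.16,0,0,0],[0,0,0.2,0,0,0]]' | grep -E 'ee_pos|force'; done; python3 rd.py
```

```text
ee_pos: [0.3863, -0.1017, 0.1063]
wrist_force: [0.9, -0.0, 2.2]
ee_pos: [0.3863, -0.1017, 0.1043]
wrist_force: [0.4, -1.2, 2.3]
t 8.8 tcp [ 0.3862 -0.1017  0.1043] F [ 0.9436 -0.2836  1.8235] Fz [2.3194 2.6104 1.0818 1.6086 1.4971] M [-0.049  -0.1557  0.0025] gap 0.0454343486486147
```

```bash
python3 -m crank '[[0,0,0.04,0,0,0],[0,0,0.08,0,0,0],[0,0,0.12,0,0,0],[0,0,0.16,0,0,0],[0,0,0.2,0,0,0]]' | grep -E 'ee_pos|force'; python3 rd.py
```

```text
ee_pos: [0.3861, -0.1017, 0.1023]
wrist_force: [-0.6, -0.3, 5.9]
t 9.5 tcp [ 0.3861 -0.1017  0.1023] F [-0.0601  0.201   4.3618] Fz [5.9166 4.9151 3.3773 3.9211 3.6791] M [ 0.0772 -0.022   0.003 ] gap 0.04527507831561423
```

```bash
python3 -m crank '[[0,0,0.02,0,0,0],[0,0,0.04,0,0,0],[0,0,0.06,0,0,0],[0,0,0.06,0,0,0],[0,0,0.06,0,0,0]]' | grep -E 'ee_pos|force'; python3 rd.py
```

```text
ee_pos: [0.3861, -0.1016, 0.1018]
wrist_force: [0.0, 0.6, 5.1]
t 10.2 tcp [ 0.3861 -0.1016  0.1017] F [0.2298 0.5084 5.0332] Fz [5.1468 5.4301 4.5554 4.6312 5.4022] M [ 0.1186  0.0231 -0.0071] gap 0.045233749410678224
```

```bash
python3 -m crank '[[0,0,0.02,0,0,0],[0,0,0.04,0,0,0],[0,0,0.06,0,0,0],[0,0,0.06,0,0,0],[0,0,0.06,0,0,0]]' | grep -E 'ee_pos|force'; python3 rd.py
```

```text
ee_pos: [0.3861, -0.1016, 0.1011]
wrist_force: [0.2, 0.4, 5.6]
t 10.9 tcp [ 0.3861 -0.1016  0.1012] F [-0.3745  0.2416  5.36  ] Fz [5.6103 5.0566 6.0407 5.2881 4.8041] M [ 0.1356  0.0314 -0.0137] gap 0.045491873589117555
```

```bash
python3 -m crank '[[0,0,0.02,0,0,0],[0,0,0.04,0,0,0],[0,0,0.06,0,0,0],[0,0,0.06,0,0,0],[0,0,0.06,0,0,0]]' | grep -E 'ee_pos|force'; python3 rd.py
```

```text
ee_pos: [0.3861, -0.1017, 0.1006]
wrist_force: [0.3, 0.9, 6.2]
t 11.6 tcp [ 0.3861 -0.1016  0.1005] F [-0.1113  0.7752  5.4188] Fz [6.1975 4.8761 5.5271 5.2349 5.2582] M [ 0.1403  0.0261 -0.0191] gap 0.04551799391772321
```

```bash
python3 -m crank '[[0,0,0.02,0,0,0],[0,0,0.04,0,0,0],[0,0,0.06,0,0,0],[0,0,0.06,0,0,0],[0,0,0.06,0,0,0]]' | grep -E 'ee_pos|force'; python3 rd.py
```

```text
ee_pos: [0.3861, -0.1017, 0.1]
wrist_force: [0.0, 0.4, 5.1]
t 12.3 tcp [ 0.3861 -0.1017  0.1   ] F [-0.1997  0.5136  5.409 ] Fz [5.149  5.1641 5.5202 5.2092 6.0026] M [ 0.1302  0.0318 -0.0108] gap 0.045288632933442985
```

```bash
python3 -m crank '[[0,0,0.02,0,0,0],[0,0,0.04,0,0,0],[0,0,0.06,0,0,0],[0,0,0.06,0,0,0],[0,0,0.06,0,0,0]]' | grep -E 'ee_pos|force'; python3 rd.py
```

```text
ee_pos: [0.3861, -0.1017, 0.0994]
wrist_force: [0.6, 0.3, 6.4]
t 13.0 tcp [ 0.3861 -0.1017  0.0994] F [0.0818 0.9437 5.845 ] Fz [6.3758 5.6207 6.3336 6.2905 4.6042] M [ 0.1415  0.0389 -0.0282] gap 0.044939506556057954
```

```bash
python3 -m crank '[[0,0,0.02,0,0,0],[0,0,0.04,0,0,0],[0,0,0.05,0,0,0],[0,0,0.05,0,0,0],[0,0,0.05,0,0,0]]' | grep -E 'ee_pos|force'; python3 rd.py
```

```text
ee_pos: [0.3861, -0.1017, 0.0989]
wrist_force: [-0.3, 1.6, 6.0]
t 13.7 tcp [ 0.3861 -0.1017  0.0989] F [0.0703 1.322  5.543 ] Fz [5.9924 5.5175 5.3072 5.5129 5.385 ] M [ 0.1361  0.0291 -0.014 ] gap 0.04520941274097884
```

```bash
python3 -m crank '[[0,0,0.02,0,0,0],[0,0,0.04,0,0,0],[0,0,0.04,0,0,0],[0,0,0.04,0,0,0],[0,0,0.04,0,0,0]]' | grep -E 'ee_pos|force'; python3 rd.py
```

```text
ee_pos: [0.3861, -0.1017, 0.0984]
wrist_force: [0.8, 0.4, 4.8]
t 14.4 tcp [ 0.3861 -0.1017  0.0984] F [0.5004 0.2032 4.9697] Fz [4.7532 4.2115 5.3525 5.728  4.8033] M [ 0.1169  0.0259 -0.012 ] gap 0.04516366556161069
```

```bash
python3 -m crank '[[0,0,0.02,0,0,0],[0,0,0.04,0,0,0],[0,0,0.05,0,0,0],[0,0,0.05,0,0,0],[0,0,0.05,0,0,0]]' | grep -E 'ee_pos|force'; python3 rd.py
```

```text
ee_pos: [0.3861, -0.1017, 0.098]
wrist_force: [-0.3, 0.3, 5.7]
t 15.1 tcp [ 0.3861 -0.1016  0.098 ] F [-0.4652  0.4395  5.601 ] Fz [5.6839 5.4366 5.9259 5.1133 5.8454] M [0.1179 0.0447 0.0072] gap 0.04503306880054294
```

```bash
python3 -m crank '[[0,0,0.02,0,0,0],[0,0,0.04,0,0,0],[0,0,0.04,0,0,0],[0,0,0.04,0,0,0],[0,0,0.04,0,0,0]]' | grep -E 'ee_pos|force'; python3 rd.py
```

```text
ee_pos: [0.3861, -0.1016, 0.0976]
wrist_force: [-1.1, 0.4, 7.3]
t 15.8 tcp [ 0.3861 -0.1016  0.0976] F [-0.3346  0.7754  7.253 ] Fz [7.291  7.4603 7.1144 7.8673 6.5322] M [0.1308 0.1103 0.0146] gap 0.045130418042773374
```

Force is rising (7.25 N), so the bite is starting. I go on in 0.2 mm steps.

```bash
python3 -m crank '[[0,0,0.01,0,0,0],[0,0,0.02,0,0,0],[0,0,0.02,0,0,0],[0,0,0.02,0,0,0],[0,0,0.02,0,0,0]]' | grep -E 'ee_pos|force'; python3 rd.py
```

```text
ee_pos: [0.3861, -0.1017, 0.0975]
wrist_force: [-0.8, 0.1, 8.3]
t 16.5 tcp [ 0.3861 -0.1017  0.0975] F [-0.9496  0.8221  8.5184] Fz [8.3074 8.3151 8.1161 8.8555 8.998 ] M [ 0.1523  0.1758 -0.0084] gap 0.045257946111990084
```

```bash
python3 -m crank '[[0,0,0.01,0,0,0],[0,0,0.02,0,0,0],[0,0,0.02,0,0,0],[0,0,0.02,0,0,0],[0,0,0.02,0,0,0]]' | grep -E 'ee_pos|force'; python3 rd.py
```

```text
ee_pos: [0.3862, -0.1017, 0.0974]
wrist_force: [-1.1, 1.0, 9.3]
t 17.2 tcp [ 0.3862 -0.1017  0.0974] F [-1.5518  1.1321  9.593 ] Fz [9.2763 9.8493 9.4923 9.792  9.5552] M [0.1516 0.2497 0.0023] gap 0.04529278896074497
```

9.6 N, so it has bitten. I let go straight up.

```bash
python3 -m crank '[[0,0,-0.3,0,0,0],[0,0,-1,0,0,0],[0,0,-3,0,0,0],[0,0,-5,0,0,0],[0,0,-7,0,0,0]]'|grep -E 'ee_pos|force'; python3 -m crank '[[0,0,-2,0,0,0],[0,0,-4,0,0,0],[0,0,-6,0,0,0],[0,0,-8,0,0,0],[0,0,-8,0,0,0]]'
python3 - <<'E'
from h import *
for n in("scene","wrist","top"):
    c=get_calibration(n);im=get_image(n)[:,:,::-1]; cv2.imwrite(f"pics/{n}4.png",im)
    if n=="wrist": np.save("w4.npy",np.array([c["vfov"],c["cx"],c["cy"],*np.array(c["T"]).ravel()]))
a=cv2.imread("pics/scene4.png")[195:325,330:430]; b=cv2.imread("pics/wrist4.png")[130:350,220:420]
cv2.imwrite("pics/v4.png",np.hstack([cv2.resize(a,(400,520),interpolation=cv2.INTER_CUBIC),cv2.resize(b,None,fx=2,fy=520/220,interpolation=cv2.INTER_CUBIC)]))
s=robot.sense();print(s["ee_pos"],s["wrist_force"],s["joint_positions"])
E
```

```text
ee_pos: [0.3857, -0.1016, 0.168]
wrist_force: [0.5, 0.2, 0.1]
clock: 18.2
ee_pos: [0.3873, -0.102, 0.2496]
eef_rot: [1.387, 2.814, 0.001]
wrist_force: [0.2, 0.1, -0.8]
finger_gap: 0.0453
[ 0.3856 -0.1016  0.2466] [-0.3547 -0.7891  0.6195] [-0.2613 -0.0308  2.0633 -0.      1.1099 -0.9163]
```

View pics/v4.png

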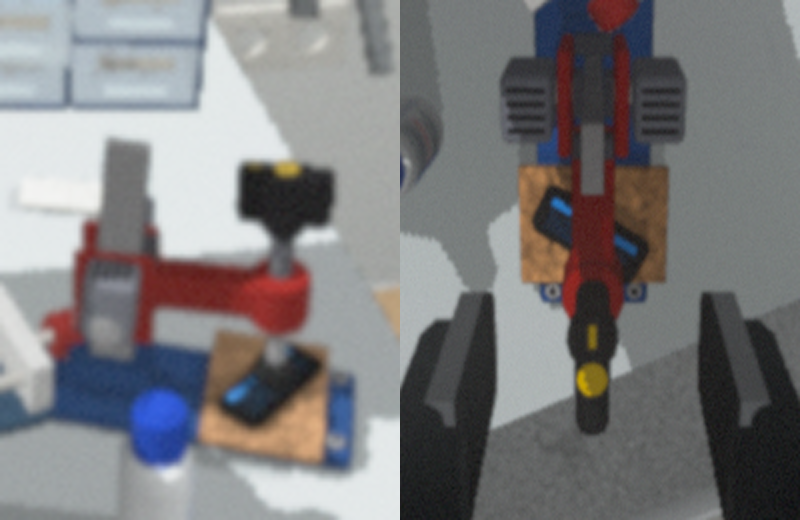

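The jaw is visibly tilted and the foot rests on the reader. The wing cap is at scene (401.8,237) and wrist (316,290.8), and the wing still runs along the tool's x. I compute the handle target, leaning about 0.07 rad with the screw.

Run:
```python
from h import *
v=np.load("w4.npy");W=dict(vfov=v[0],cx=v[1],cy=v[2],T=v[3:].reshape(4,4));S=get_calibration("scene")
def cen(f,x0,x1,y0,y1):
    h=cv2.cvtColor(cv2.imread(f),cv2.COLOR_BGR2HSV); m=cv2.inRange(h,(20,120,70),(35,255,255)); k=np.zeros_like(m);k[y0:y1,x0:x1]=m[y0:y1,x0:x1]
    n,l,st,c=cv2.connectedComponentsWithStats(k); i=1+np.argmax(st[1:,4]); print(f,st[1:].tolist()); return c[i]
a=cen("pics/wrist4.png",290,340,260,320); b=cen("pics/scene4.png",380,430,215,250); t=cen("pics/top4.png",400,435,160,195) if 0 else None
p,e=tri(ray(W,*a),ray(S,*b)); print(a,b,p,e)
b0=cen("pics/scene0.png",380,430,200,250);a0=cen("pics/w1.png",290,340,290,340)
v=np.load("w1.npy");W1=dict(vfov=v[0],cx=v[1],cy=v[2],T=v[3:].reshape(4,4)); p0,e0=tri(ray(W1,*a0),ray(S,*b0));print("start",p0,e0,"shift along clamp x,y",(p-p0)[:2]@np.array([-.605,.796]),(p-p0)[:2]@np.array([-.796,-.605]),p-p0)
# wing direction: dark pixels' ends at wing top height
s=robot.sense();Rc=R.from_rotvec(s["eef_rot"]);X=Rc.as_matrix()
c=p-.016*np.array([0,0,1]);print(s["ee_pos"],X[:,0],"to wing centre, tool axes cm",Rc.inv().apply(c-s["ee_pos"])*100)
```

```text
pics/wrist4.png [[314, 267, 5, 11, 52], [308, 283, 16, 15, 192]]
pics/scene4.png [[399, 236, 6, 4, 17]]
[315.4844 290.2396] [401.4706 237.2353] [ 0.4299 -0.1608  0.1519] [0.0007467891602204405, 0.000746789160220419]
pics/scene0.png [[404, 221, 6, 4, 19]]
pics/w1.png [[314, 291, 6, 11, 55], [307, 307, 18, 16, 212]]
start [ 0.4331 -0.165   0.1857] [0.0007572449217923567, 0.0007572449217922933] shift along clamp x,y 0.005273262536208197 1.4655420032816952e-05 [-0.0032  0.0042 -0.0338]
[ 0.3856 -0.1016  0.2466] [-0.6092  0.793   0.0006] to wing centre, tool axes cm [-7.4054 -0.0866 11.0649]
```

Run:
```python
from h import *
v=np.load("w4.npy");W=dict(vfov=v[0],cx=v[1],cy=v[2],T=v[3:].reshape(4,4));S=get_calibration("scene")
p=np.array([.4299,-.1608,.1519]);x=np.array([-.609,.793,0]);y=np.array([.793,.609,0]);
for n,k in(("x",x),("y",y)):
  for d in(-.023,.023):
    for z in(0,-.032): print(n,d,z,np.array(proj(W,p+k*d+[0,0,z])),np.array(proj(S,p+k*d+[0,0,z])))
im=cv2.imread("pics/wrist4.png")[240:325,275:360]; s=cv2.imread("pics/scene4.png")[225:275,380:430]
cv2.imwrite("pics/v5.png",np.hstack([cv2.resize(im,(400,400),interpolation=cv2.INTER_CUBIC),cv2.resize(s,(400,400),interpolation=cv2.INTER_CUBIC)]))
```

```text
x -0.023 0 [315.2006 314.3314] [414.2211 238.7864]
x -0.023 -0.032 [315.4432 291.4969] [412.1049 252.5312]
x 0.023 0 [315.0336 262.8997] [389.5298 235.308 ]
x 0.023 -0.032 [315.3051 244.1661] [387.9058 248.9742]
y -0.023 0 [285.4484 289.3213] [401.0536 244.0176]
y -0.023 -0.032 [288.644  268.4164] [399.156 257.916]
y 0.023 0 [344.7839 289.2739] [402.5287 230.3845]
y 0.023 -0.032 [342.1024 268.3777] [400.6906 243.8998]
```

View pics/v5.png

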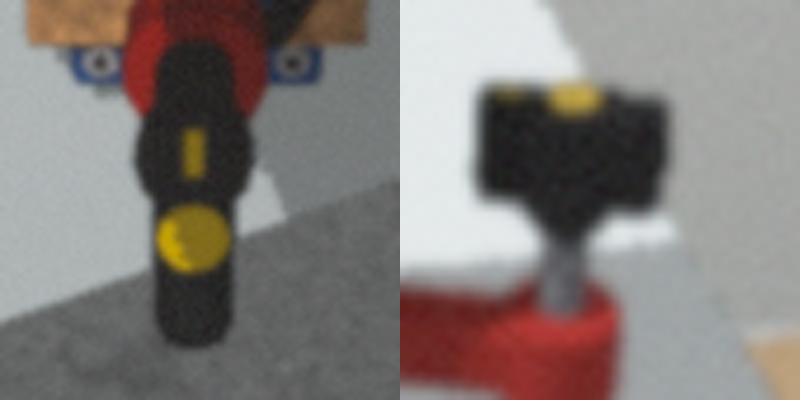

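The wing runs along clamp x, centred on the cap, with the hub flare just below it. I hover over it with a 0.07 rad lean.

```bash
python3 -m crank '[[-2.5,0,0.5,0,-0.02,0],[-5,-0.1,2,0,-0.04,0],[-7.3,-0.1,4.5,0,-0.07,0],[-7.3,-0.1,7,0,-0.07,0],[-7.3,-0.1,7.5,0,-0.07,0]]'
python3 - <<'E'
from h import *
get_image("wrist");c=get_calibration("wrist");im=get_image("wrist")[:,:,::-1];cv2.imwrite("pics/w6.png",im)
s=robot.sense();Rc=R.from_rotvec(s["eef_rot"]);print(s["ee_pos"],s["finger_gap"],s["wrist_force"])
h=cv2.cvtColor(im,cv2.COLOR_BGR2HSV);m=cv2.inRange(h,(20,120,70),(35,255,255));n,l,st,ce=cv2.connectedComponentsWithStats(m)
for i in range(1,n):
    if st[i,4]>20: q=plane(c,*ce[i],.1519); print(st[i],ce[i],q,Rc.inv().apply(q-s["ee_pos"])*100)
p=np.array([.4299,-.1608,.1519]);print("p in tool",Rc.inv().apply(p-s["ee_pos"])*100)
cv2.imwrite("pics/v6.png",im[180:400,180:460])
E
```

```text
clock: 18.85
ee_pos: [0.4273, -0.1595, 0.1686]
eef_rot: [1.364, 2.767, -0.049]
wrist_force: [1.3, 1.0, 0.2]
finger_gap: 0.0451
[ 0.4285 -0.1597  0.1708] 0.045105912607154186 [0.3371 0.2655 0.478 ]
[316 218   9  18 154] [320.0455 226.3961] [ 0.4211 -0.1485  0.1519] [1.4604 0.099  1.7945]
[308 243  25  24 475] [319.8547 254.5832] [ 0.4307 -0.1611  0.1519] [-0.1162  0.0919  1.8998]
p in tool [-0.0489  0.0469  1.8954]
```

View pics/v6.png

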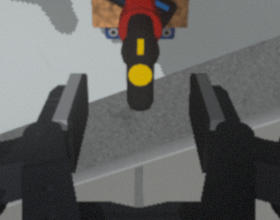

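The cap is centred between the fingers, at crop (140,75). I go down, then close.

```bash
python3 -m crank '[[-0.1,0.08,1,0,0,0],[-0.1,0.08,2,0,0,0],[-0.1,0.08,3,0,0,0],[-0.1,0.08,4,0,0,0],[-0.1,0.08,4.5,0,0,0]]'; python3 rd.py; python3 -m crank '[[0,0,0,0,0,0],[0,0,0,0,0,0],[0,0,0,0,0,0],[0,0,0,0,0,0],[0,0,0,0,0,0]]' 230; python3 rd.py
```

```text
clock: 19.45
ee_pos: [0.4325, -0.1628, 0.1261]
eef_rot: [1.361, 2.763, -0.048]
wrist_force: [-0.2, -0.2, -0.3]
finger_gap: 0.045
t 19.65 tcp [ 0.433  -0.163   0.1272] F [ 0.0336  0.2157 -0.5826] Fz [-0.3216 -0.7239 -0.7937 -0.1902 -0.8837] M [0.0142 0.01   0.0023] gap 0.04523351466248781
clock: 20.15
ee_pos: [0.4329, -0.1634, 0.1278]
eef_rot: [1.36, 2.761, -0.049]
wrist_force: [-3.5, -2.4, 5.2]
finger_gap: 0.0168
t 20.35 tcp [ 0.433  -0.1634  0.1278] F [-2.941  -2.3233  5.3273] Fz [5.1747 5.6032 5.1926 5.9115 4.7544] M [-0.474   0.5066 -0.0173] gap 0.016716676216887816
```

Gripped. There is a slight 5 N downward bias, so I start the turn without following the sink in order to relieve it.

```bash
python3 -m crank '[[0,0,0,0,0,0.1],[0,0,0,0,0,0.2],[0,0,0.0,0,0,0.3],[0,0,0.0,0,0,0.4],[0,0,0.0,0,0,0.5]]' ; python3 rd.py; python3 -c "
from h import *
print(robot.sense()['joint_positions'])"
```

```text
clock: 20.85
ee_pos: [0.4319, -0.1635, 0.1275]
eef_rot: [2.003, 2.332, -0.025]
wrist_force: [-6.0, -5.9, 4.1]
finger_gap: 0.0166
t 21.05 tcp [ 0.4319 -0.1635  0.1275] F [-5.6743 -5.138   4.4666] Fz [4.1189 4.0946 5.1257 4.3144 4.6797] M [-0.8466  1.0558 -0.0439] gap 0.01627137582989004
[-0.3356  0.2137  2.1075 -0.0574  0.7641 -0.4505]
```

```bash
cat > ft.py <<'E'
from h import *
F=[]
for i in range(3):
    s=robot.sense();F.append(s["wrist_force"]);get_image("wrist")
F=np.mean(F,0);Rc=R.from_rotvec(s["eef_rot"]);print("t",s["clock"],"F world",F,"F tool",Rc.inv().apply(F),"tcp",s["ee_pos"],"q6",s["joint_positions"][5],"gap",s["finger_gap"],"toolx yaw",np.degrees(np.arctan2(*Rc.as_matrix()[1::-1,0])))
E
python3 ft.py; python3 -m crank '[[0,-0.05,0,0,0,0],[0,-0.1,0,0,0,0],[0,-0.1,-0.03,0,0,0],[0,-0.1,-0.03,0,0,0],[0,-0.1,-0.03,0,0,0]]'|grep force; python3 ft.py
```

```text
t 21.15 F world [-5.5867 -5.3812  4.5615] F tool [-4.7312 -6.2097 -4.4757] tcp [ 0.4319 -0.1635  0.1275] q6 -0.45072914931862307 gap 0.017138822094239437 toolx yaw 98.85330639208128
wrist_force: [-2.9, -3.7, 1.6]
t 21.8 F world [-2.896  -3.8843  1.7453] F tool [-3.4946 -3.407  -1.6435] tcp [ 0.4315 -0.1636  0.1277] q6 -0.45188531797185166 gap 0.016589568904518934 toolx yaw 98.84901997767004
```

```bash
python3 -m crank '[[-0.05,-0.05,0,0,0,0.12],[-0.1,-0.1,0.02,0,0,0.25],[-0.1,-0.1,0.04,0,0,0.37],[-0.1,-0.1,0.06,0,0,0.5],[-0.1,-0.1,0.08,0,0,0.62]]'|grep force; python3 ft.py
```

```text
wrist_force: [-6.0, 1.8, 4.5]
t 22.45 F world [-5.6743  0.8424  5.1264] F tool [-1.976  -5.1243 -5.3875] tcp [ 0.4297 -0.1639  0.1267] q6 0.16911084440861276 gap 0.016980244236346212 toolx yaw 63.06764377739333
```

```bash
python3 -m crank '[[-0.03,-0.1,-0.02,0,0,0.12],[-0.06,-0.15,-0.02,0,0,0.25],[-0.06,-0.15,0,0,0,0.37],[-0.06,-0.15,0,0,0,0.5],[-0.06,-0.15,0,0,0,0.62]]'|grep force; python3 ft.py
```

```text
wrist_force: [-4.8, 4.5, 1.4]
t 23.1 F world [-4.2598  4.7774  1.5893] F tool [-1.5461 -6.0878 -2.0108] tcp [ 0.4279 -0.1632  0.1263] q6 0.788196156848147 gap 0.01660042200835389 toolx yaw 27.593073225590505
```

```bash
python3 -m crank '[[-0.05,-0.1,0.02,0,0,0.12],[-0.08,-0.2,0.03,0,0,0.25],[-0.08,-0.25,0.05,0,0,0.37],[-0.08,-0.25,0.06,0,0,0.5],[-0.08,-0.25,0.06,0,0,0.62]]'|grep force; python3 ft.py
```

```text
wrist_force: [-1.5, 5.8, -1.4]
t 23.75 F world [-1.0615  5.4165 -0.8094] F tool [-1.8271 -5.2498  0.4706] tcp [ 0.4271 -0.1616  0.1257] q6 1.4101661200900013 gap 0.01689073526056769 toolx yaw -7.833853039987903
```

```bash
python3 -m crank '[[-0.05,-0.1,0.02,0,0,0.12],[-0.08,-0.2,0.03,0,0,0.25],[-0.08,-0.25,0.04,0,0,0.37],[-0.08,-0.25,0.04,0,0,0.4],[-0.08,-0.25,0.04,0,0,0.4]]'|grep force; python3 ft.py
```

```text
wrist_force: [-0.4, -0.6, -2.4]
t 24.4 F world [ 0.6642 -0.8478 -1.6985] F tool [0.8892 0.348  1.77  ] tcp [ 0.4274 -0.1599  0.1254] q6 1.8108494188574995 gap 0.01675811370882753 toolx yaw -30.456868958406275
```

Side forces are near zero and the handle has turned about 2.76 rad. I open and withdraw along the screw.

```bash
python3 -m crank '[[0,0,0,0,0,0],[0,0,0,0,0,0],[0,0,0,0,0,0],[0,0,0,0,0,0],[0,0,0,0,0,0]]' 120|grep -E "force|gap"; python3 -m crank '[[0,0,-1,0,0,0],[0,0,-2.5,0,0,0],[0,0,-4.5,0,0,0],[0,0,-7,0,0,0],[0,0,-9,0,0,0]]'|grep -E "force|ee_pos"; python3 -m crank '[[0,0,-2,0,0,0],[0,0,-4,0,0,0],[0,0,-5,0,0,0],[0,0,-5,0,0,0],[0,0,-5,0,0,0]]'|grep -E "force|ee_pos"
python3 - <<'E'
from h import *
a=get_image("scene")[205:325,330:430,::-1]; b=get_image("wrist")[:,:,::-1]; c=get_image("top")[:,:,::-1]
cv2.imwrite("pics/b7.png",b);cv2.imwrite("pics/c7.png",c)
cv2.imwrite("pics/v7.png",np.hstack([cv2.resize(a,(400,480),interpolation=cv2.INTER_CUBIC),cv2.copyMakeBorder(cv2.resize(b[100:400,120:520],(400,300)),0,180,0,0,cv2.BORDER_CONSTANT)]))
E
```

```text
wrist_force: [-0.9, 0.1, 0.1]
finger_gap: 0.0452
ee_pos: [0.4236, -0.1548, 0.2171]
wrist_force: [0.1, -0.2, 0.8]
ee_pos: [0.421, -0.152, 0.2646]
wrist_force: [-0.6, 0.5, 0.0]
```

View pics/v7.png

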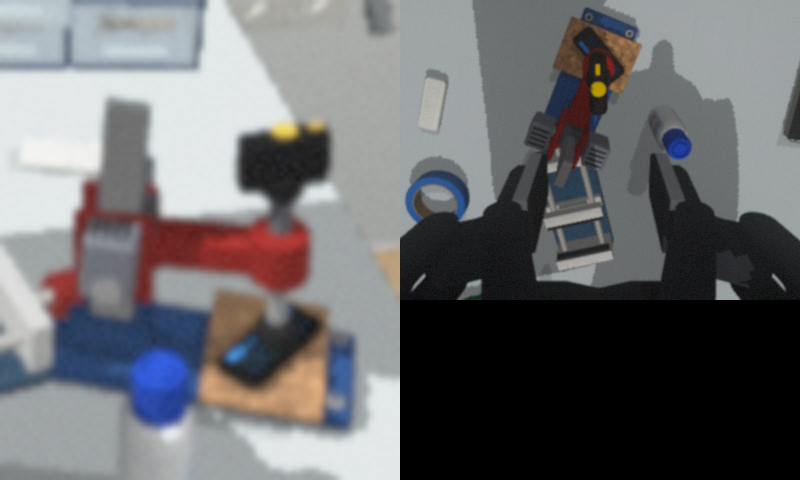

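The strip mark now points away from the bar, at scene crop (315,127). The wing has turned, the jaw is tilted with its foot on the reader, and the reader, bottle and tape are in place. The gripper is clear, so I hand in.

Run:
```python
from station import robot
s=robot.sense();print(s["clock"],s["qd"].round(3),s["wrist_force"].round(2));print(robot.job_done())
```

```text
26.1 [ 0.001  0.001 -0.002 -0.002  0.002 -0.001] [ 0.59 -0.55  1.08]
the job is handed in; nothing more can be done
None
```

I clamped the reader in the two steps asked and handed the job in at 26.1 s. No verdict was reported, and no reading shows the force on the reader directly.

- **Jaw:** I pressed both ears down with the fingertips. The foot met the reader at a TCP height of about 0.104 m. The jaw rocked at about 5.5 N, bit about 6 mm lower, and I let go at 9.6 N. Pictures then showed it tilted, with the foot still on the reader.
- **Handle:** I turned the black wing about 2.76 rad clockwise, by the tool's yaw, then let go. From your figures that should leave about 30 N on the reader.
- **Last checks:** The wing's mark now points away from the bar. The reader looks unmoved under the foot and the jaw is still tilted. The bottle and tape look unmoved. The mug was not in the last picture I viewed, but the arm did not go near it. The gripper was clear and the arm still.
- **What did not go smoothly:**
  - **Down-push on closing:** Closing on the wing pushed down with about 5 N before the turn began. That may have briefly raised the force on the reader towards the 11 N limit, and I could not measure it.
  - **Side force while turning:** This reached about 8 N, because the tool was off the screw axis by a few mm. I corrected it on the way, and it was near zero before I let go.

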